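# Gauge the depth of a boom-clamp socket

## Robot

A 7-joint arm with a two-finger parallel gripper is mounted at the origin on the work surface. World frame = base frame: x ahead of the robot, y to its left, z up, the work surface at z = 0. Lengths are in m, angles in rad, forces in N, time in s.
With the tool pointing down it reaches from about 0.4 to 0.85 m from the base axis. Payload 10.4 kg.
Tool frame: the origin (TCP) lies midway between the tips of the shut fingers; the grasp point (between the pads) lies 19 mm behind it (env.tcp_to_grasp is the distance from the TCP to the grasp point, in m); x points along the fingers, y is the direction in which the jaws open and shut, and the axes are right-handed (so a half turn about x gives the same grasp; the last joint's range is limited). The gripper opens to 87 mm and grips with 3 to 60 N. Pads are 19 mm wide; open, the fingers measure 117 mm over their backs; the gripper's body (75 mm by 190 mm) begins 51 mm behind the grasp point.
Start: joints at [1.305, 0.332, -0.065, 1.46, 0.022, 1.35, -0.088], TCP at [0.15, -0.607, 0.223] pointing down, gripper open.
Joint ranges: [-2.6, 2.6], [-0.5, 2.12], [-1.47, 1.34], [0.16, 2.42], [-1.27, 4.41], [0.06, 2.06], [-2.6, 2.6]. Speed limits (rad/s): [2.22, 2.22, 2.79, 2.79, 3.14, 3.14, 3.14].

## Interface

Orientations are given as a 3x3 rotation matrix whose columns are the frame's x, y, z axes.
In Python, from plant import env gives the robot as it stands. The module is installed in compiled form; this text tells all that it offers.
- The arm moves only by the shell command python3 -m creep 'ROWS' [OPENING]. ROWS is JSON, a list that holds one entry, the list of rows, each a list of 4 numbers: the shift along the tool's x, y, z in cm, then the turn about the tool's x in rad. A call has 1 to 20 rows; each row is the pose to reach, as a shift and turn from the pose commanded when the call began, along the tool's axes at that moment; what a row does not reach only later rows make up. A row lasts 1/12 s, in which the tool goes at most 41.7 mm and 7.16 degrees, less where a joint would pass 70% of its speed; a pose out of reach is approached as far as the arm can. A call with a gripper value outside its range is refused whole. OPENING is the closure, from 0 (fully open) to 1 (shut), set as the call begins (- or left out, the last holds). The fingers move at their own pace and stop on an object; the grip force is fixed at half the most. Time passes only in rows, so rows that repeat a pose let the fingers close. It gives the time, the measured TCP pose, the force and the opening at its end, in the units of the state.
- env.get_obs(): the state, without advancing time (a new reading comes with each control period).
- env.snapshot(name): name is "scene" or "side" or "wrist"; returns the picture (420x560x3 uint8, blue, green, red); there is no depth.
- env.camera_model(name): a dict with "intrinsics" (3x3 intrinsics, pixels), "R" (3x3) and "t" (3): a world point X has camera coordinates R X + t; the wrist camera has in their place "tool_from_camera" (4x4, takes a point from camera to tool coordinates, whose origin is the TCP and whose axes are the tool frame's). Camera axes: x right, y down, z forward; pixel columns grow to the right and rows downward; lengths in m; the calibration is good to about 2 mm. A picture is of the moment at which its call begins: read the wrist's pose just before it. camera_model takes no time and is no camera call.
- env.job_done(): hands the job in, once; it reports no verdict.
The state is a dict: "time_s": time; "qpos": joint angles; "dq": joint speeds; "tau": joint torques, N m; "position": TCP position; "orientation": TCP orientation; "wrist_force": force on the tool from outside, world axes, zero at the start; "wrist_torque": the same for the moment, N m; "grip_width": finger opening in m.
Only numpy, scipy, OpenCV 4.12 (cv2) and the standard library are available. Lean on these libraries where they do the work, as an engineer would, in place of code of your own. Each camera call takes 0.05 s, during which the arm holds its last target.

## Task

Take the depth rod from its rest, slide it tip first into the bore of the clamp block and gently but firmly push it all the way home, past the drag of the spring catch, until it stops dead on the hidden seat; never force it. Let go of it there, then set the pointer of the slide level with the outer end of the rod's handle, so that its exposed length can be read on the rule, and leave both like that without disturbing the other things on the bench.

Things in the scene. Friction and masses are not known exactly. Their poses are not given: they have to be found in the camera images.
- socket: gauging plate fixed to the bench: steel base 210 (x) x 360 (y) x 12 mm, origin under its centre. On its -y end an aluminium clamp block 50 (x) x 104 (y) x 76 mm high, middle at x = +30, front face at y = -60 mm, with a level bore along -y, axis 50 mm above the bench. Along x = -70 mm runs the pointer slide's rail, parallel to the bore, beside a white rule with 10 mm ticks from the mouth
- mouth (a point): centre of the mouth (3 mm chamfer) of the round 12 mm blind bore in the block's front face; axes of the plate, the bore goes in along -y. A spring ball in its floor, 20 mm in, drags on the rod from there on (about 2 to 6 N of push, and it lifts with 3 to 5 N). The hard seat at the bottom is out of sight, 45 to 88 mm behind the mouth, different every time
- pin (a joint): weak spring pin, 4 mm thick, in the middle of the hidden seat, 8 mm proud of it: 0 = free, 0.008 m = pushed flush, the rod then being home on the hard seat (up to 1 mm more under load). It pushes back with 0.2 to 0.4 N, less than the ball's drag: a released rod stays where it was pushed; drawn back, the pin follows it out
- rod: loose depth rod, 160 mm long along its y axis, origin on the axis at mid-length, about 85 g, balancing 6 mm tipward of it: bare steel shaft 9 mm thick, tapered to 6.8 mm over the last 6 mm at the tip (y = -80 mm), and a square black plastic handle 16 x 16 mm from y = +35 to +80 mm. It lies level in its rest, axis 45 mm above the bench
- rod_tip (a point): the tip of the rod, on its axis (the end that goes in)
- rod_end (a point): outer end face of the rod's handle, on the axis; the end from which the exposed length is read
- rest: grey plastic rest for the rod, fixed: base 50 x 115 x 8 mm (y = -85 to +30 mm), origin on the bench under the rod's middle, axes as the rod's; two notched posts 34 mm wide, 10 mm thick, top at 50 mm, at y = -60 and +18 mm carry the bare shaft; the handle sticks out free beyond them
- slide (a joint): travel of the pointer slide along the rail: 0 at the outer end, growing towards the clamp block (-y of the gauging plate), up to 0.16 m; stays where it is left, about 1.5 N of friction
- slide_grip (a point): middle of the upright black grip of the pointer slide, 22 x 22 mm across and 36 mm high (about 28 to 64 mm above the bench), 52 mm above the bench; 100 mm to the -x side of the bore axis
- pointer (a point): tip of the slide's thin steel pointer bar, 24 mm above the bench, reaching to 18 mm beside the bore axis, lower than the rod; the bar is 3 mm thick and its middle is the reading line. The axes are those of the gauging plate
- spool: bystander: solder wire spool, 48 mm across, 28 mm high, origin under its centre
- bottle: bystander: small amber bottle, 36 mm across, 70 mm high, origin under its centre
- driver: bystander: grey screwdriver lying on the bench, 150 mm long
Things that resemble listed ones, but are neither listed nor needed, are in the scene too. There is more than one size of the rod; the job needs the largest.

How it is judged:
On the way, in this order (a step that is already met when the one before it is completed fails the run):
1. the rod is pushed home in the bore: the seat's pin is flush (within 2 mm) and the rod lies along the bore (value of joint pin above 0.006 m and angle between the y axis of rod and the y axis of socket, either way round below 0.1 rad), for 0.2 s.
2. the pointer is level with the outer end of the rod, within 3 mm (y of rod_end in the frame of pointer between -0.003 and 0.003 m), for 0.2 s.
At the end, for the whole second after the job is handed in: The rod stands released and at rest in the bore, along it, home on the seat (pin pushed in to within 2 mm of flush), and the pointer's middle line is within 3 mm, along the bore, of the outer end of the rod's handle (all of step 1 and all of step 2 and contact force between rod and the fingers below 0.1 N and linear speed of rod below 0.01 m/s); the robot touches nothing.
It fails at once if the rod is forced: it presses on the clamp block, its seat or its mouth with more than 25 N (contact force between rod and socket above 25 N).
It fails at once if the spool, bottle or screwdriver is shifted by more than 30 mm (distance of any of spool, bottle, driver from where it was at the start of the episode above 0.03 m).
It also fails if it takes over 64 s, if anything falls off the work surface, if the arm or the gripper's body presses on something with over 40 N, if the wrist force passes 120 N, or if a joint passes its speed limit or range.

## Working session

There is one attempt and no reset: what is moved stays moved. The work goes in short steps, Python scripts to look and compute and a shell command to move; the robot and the scene stay as the last step left them, time stands still between calls to the robot, and variables do not carry over. Pictures are saved under pics/ and viewed, and the job is handed in when it is done.

```bash
mkdir -p pics; ls
python3 - <<'E'
from plant import env
import cv2,numpy as np
o=env.get_obs()
for k,v in o.items(): print(k,np.round(v,4).tolist())
print(env.tcp_to_grasp)
for n in ["scene","side","wrist"]:
    cv2.imwrite(f"pics/{n}0.png",env.snapshot(n)); m=env.camera_model(n)
    for k,v in m.items(): print(n,k,np.round(v,4).tolist())
E
```

```text
pics
time_s 0.0
qpos [1.3054, 0.3328, -0.0647, 1.4609, 0.0216, 1.3499, -0.0885]
dq [0.0007, 0.0006, -0.0003, 0.0033, -0.001, 0.0001, 0.0001]
tau [-0.0005, -62.3267, 0.0246, -38.9899, -0.0614, 0.0398, 0.0001]
position [0.1502, -0.6063, 0.2218]
orientation [[-0.0004, 0.2405, -0.9707], [0.0013, -0.9707, -0.2405], [-1.0, -0.0013, 0.0001]]
wrist_force [-0.415, -0.5427, -0.1153]
wrist_torque [-0.027, -0.0162, -0.049]
grip_width 0.0872
0.0187
scene intrinsics [[457.7182, 0.0, 276.9752], [0.0, 457.7182, 214.7215], [0.0, 0.0, 1.0]]
scene R [[0.0396, 0.9992, 0.0084], [0.723, -0.0228, -0.6905], [-0.6897, 0.0334, -0.7233]]
scene t [-0.005, -0.3986, 1.48]
side intrinsics [[408.0468, 0.0, 278.3777], [0.0, 408.0468, 213.165], [0.0, 0.0, 1.0]]
side R [[-0.9947, -0.1027, -0.0016], [-0.0763, 0.7493, -0.6578], [0.0687, -0.6542, -0.7532]]
side t [0.5643, 0.0803, 1.1485]
wrist intrinsics [[359.0158, 0.0, 277.938], [0.0, 359.0158, 212.9858], [0.0, 0.0, 1.0]]
wrist tool_from_camera [[-0.0009, -0.2696, 0.963, -0.1618], [1.0, -0.0005, 0.0008, 0.0008], [0.0003, 0.963, 0.2696, -0.0736], [0.0, 0.0, 0.0, 1.0]]
```

View pics/scene0.png

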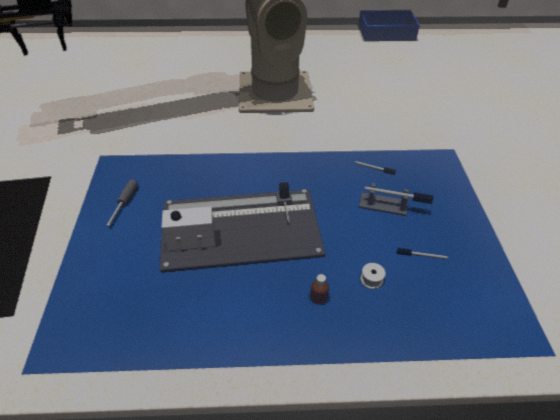

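View pics/side0.png

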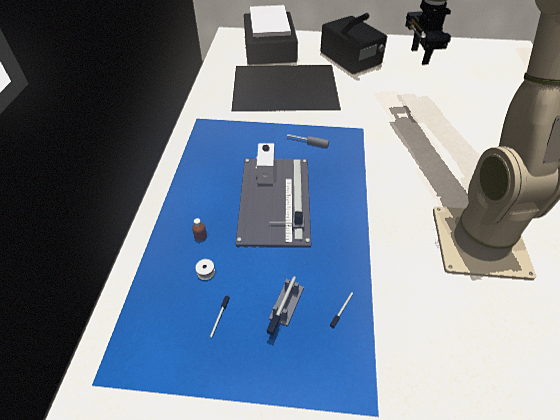

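View pics/wrist0.png

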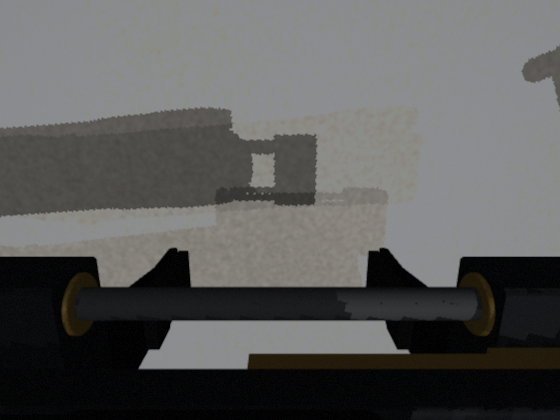

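Run:
```python
import cv2
a=cv2.imread("pics/scene0.png");b=cv2.imread("pics/side0.png")
cv2.imwrite("pics/c1.png",cv2.resize(a[150:280,150:330],(800,578),interpolation=cv2.INTER_CUBIC))
cv2.imwrite("pics/c2.png",cv2.resize(a[145:275,340:460],(554,600),interpolation=cv2.INTER_CUBIC))
cv2.imwrite("pics/c3.png",cv2.resize(b[130:260,220:330],(508,600),interpolation=cv2.INTER_CUBIC))
cv2.imwrite("pics/c4.png",cv2.resize(b[250:350,190:370],(800,444),interpolation=cv2.INTER_CUBIC))
```

```text
(no output)
```

View pics/c1.png

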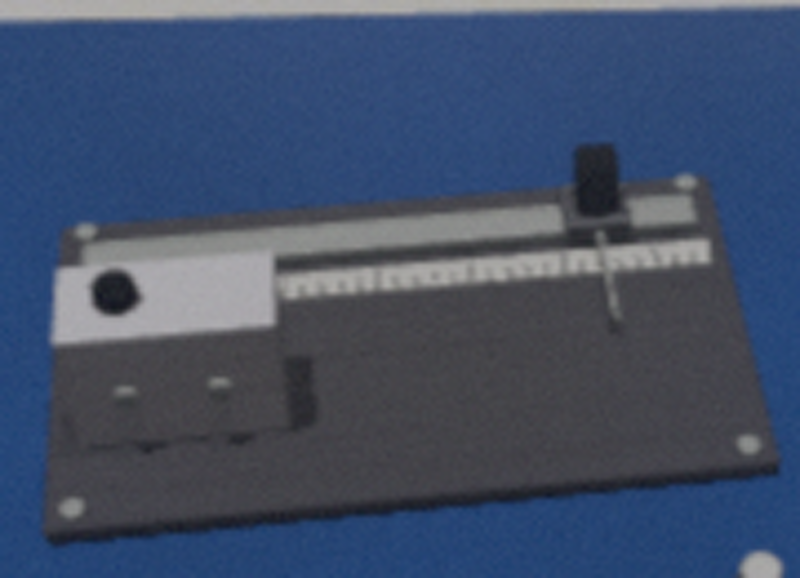

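View pics/c2.png

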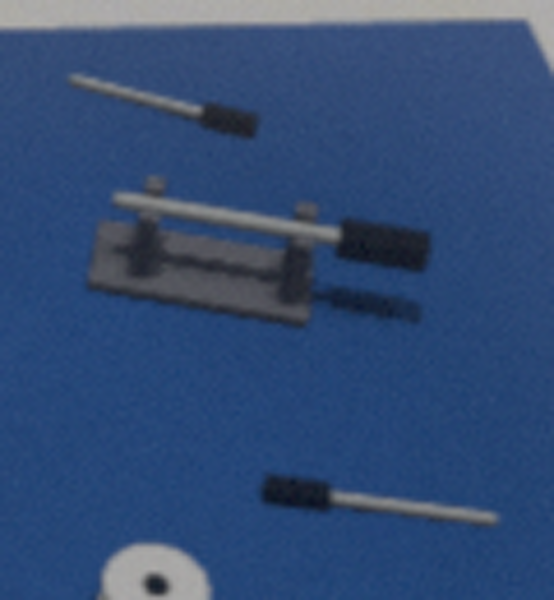

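View pics/c3.png

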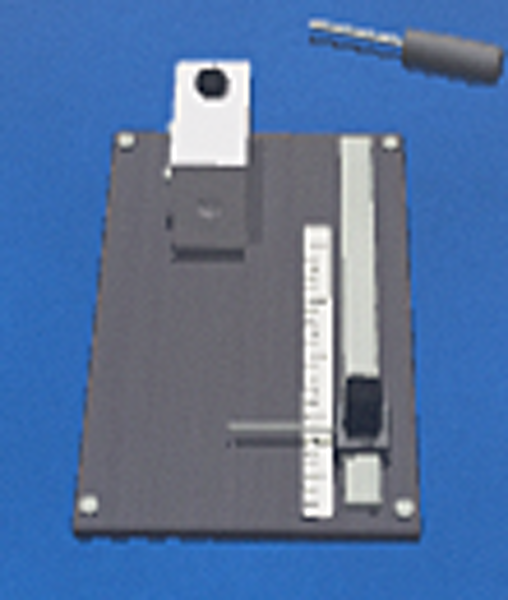

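View pics/c4.png

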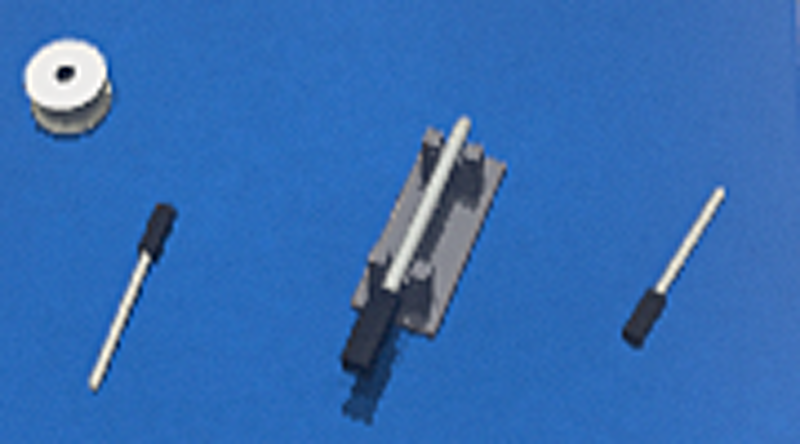

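```bash
cat > h.py <<'E'
from plant import env
import cv2,numpy as np
def ray(n,p,obs=None):
    m=env.camera_model(n);K=np.array(m["intrinsics"]);d=np.linalg.solve(K,[p[0],p[1],1.])
    if n=="wrist":
        T=np.array(m["tool_from_camera"]);R=np.array(obs["orientation"]);c=np.array(obs["position"])+R@T[:3,3];d=R@T[:3,:3]@d
    else:
        R=np.array(m["R"]);c=-R.T@np.array(m["t"]);d=R.T@d
    return c,d/np.linalg.norm(d)
def plane(r,z): c,d=r; return c+d*(z-c[2])/d[2]
def tri(*rs):
    A=0;b=0
    for c,d in rs:
        P=np.eye(3)-np.outer(d,d);A=A+P;b=b+P@c
    X=np.linalg.solve(A,b)
    return X,[float(np.linalg.norm((np.eye(3)-np.outer(d,d))@(X-c))*1e3) for c,d in rs]
def proj(n,X,obs=None):
    m=env.camera_model(n);K=np.array(m["intrinsics"]);X=np.asarray(X,float)
    if n=="wrist":
        T=np.array(m["tool_from_camera"]);R=np.array(obs["orientation"]);
        t=R.T@(X-np.array(obs["position"]));x=T[:3,:3].T@(t-T[:3,3])
    else: x=np.array(m["R"])@X+np.array(m["t"])
    u=K@x;return u[:2]/u[2]
E
python3 - <<'E'
from h import *
np.set_printoptions(precision=4,suppress=True)
sc=lambda x,y:(150+x/4.444,150+y/4.444); si=lambda x,y:(220+x/4.618,130+y/4.618)
S={"scr-y-x":(sc(86,231),si(391,143)),"scr+y-x":(sc(685,182),si(405,508)),"scr+y+x":(sc(749,444),si(89,505)),"scr-y+x":(sc(72,508),si(126,140)),
"knob":(sc(115,280),si(212,80)),
"tip":((364.5,188.1),(294.6,277)),"junc":((413.6,195.9),(278,315))}
for k,(a,b) in S.items(): print(k,*tri(ray("scene",a),ray("side",b)), plane(ray("scene",a),.013)[:2],plane(ray("side",b),.013)[:2])
E
```

```text
scr-y-x [ 0.5084 -0.2776  0.0099] [0.7392940102410331, 0.7392940102411484] [ 0.5123 -0.2762] [ 0.5079 -0.2752]
scr+y-x [0.4803 0.0528 0.0112] [1.2705789744420908, 1.270578974442072] [0.4836 0.0533] [0.4796 0.0529]
scr+y+x [0.6707 0.0695 0.0111] [1.0094814755236163, 1.0094814755235935] [0.6732 0.0698] [0.6697 0.07  ]
scr-y+x [ 0.6989 -0.2613  0.0101] [0.8913088490016252, 0.8913088490017177] [ 0.702  -0.2598] [ 0.6979 -0.2591]
knob [ 0.6301 -0.2346  0.0949] [0.5684975111421104, 0.5684975111420906] [ 0.55   -0.2563] [ 0.6445 -0.3316]
tip [0.5068 0.1956 0.0413] [1.0973783053819577, 1.0973783053819843] [0.4779 0.2056] [0.5067 0.1767]
junc [0.5384 0.3059 0.0438] [2.729612840421176, 2.7296128404210456] [0.5096 0.3222] [0.5384 0.2879]
```

```bash
python3 -m creep '[[[0,-2,-3,-0.1],[0,-4,-6,-0.2],[0,-6,-9,-0.3],[0,-8,-12,-0.4],[0,-10,-15,-0.5],[0,-12,-18,-0.6],[0,-14,-21,-0.7],[0,-16,-24,-0.8],[0,-18,-27,-0.9],[0,-20,-30,-1.0],[0,-22.5,-33,-1.05],[0,-26,-36,-1.05],[0,-29.5,-38,-1.05],[0,-33,-40,-1.05],[0,-37,-42,-1.05],[0,-41,-43,-1.05],[0,-45,-44,-1.05],[0,-49,-45.5,-1.05],[0,-53,-47,-1.05],[0,-57,-49,-1.05]]]' 0
```

```text
time_s: 1.82
position: [0.4864, 0.0577, 0.2228]
orientation: [[0.001, 0.962, -0.275], [-0.001, -0.275, -0.962], [-1.0, 0.001, 0.001]]
wrist_force: [1.5, 0.4, -0.1]
grip_width: 0.0872
```

```bash
python3 -m creep '[[[0,-0.5,-4,0],[0,-1,-8,0],[0,-1.5,-12,0],[0,-1.8,-15,0],[0,-1.8,-16.4,0],[0,-1.8,-16.4,0],[0,-1.8,-16.4,0]]]'
python3 - <<'E'
from h import *
o=env.get_obs();np.save("o1.npy",o,allow_pickle=True)
im=env.snapshot("wrist");cv2.imwrite("pics/w1.png",im);print(o["position"],o["time_s"],o["wrist_force"])
E
```

```text
time_s: 2.4
position: [0.5144, 0.2189, 0.222]
orientation: [[-0.001, 0.962, -0.273], [0.0, -0.273, -0.962], [-1.0, -0.001, 0.0]]
wrist_force: [-0.6, -0.2, 0.5]
grip_width: 0.0868
[0.51437404 0.21888713 0.22204194] 2.4 [-0.5546025  -0.24296959  0.49363442]
```

View pics/w1.png

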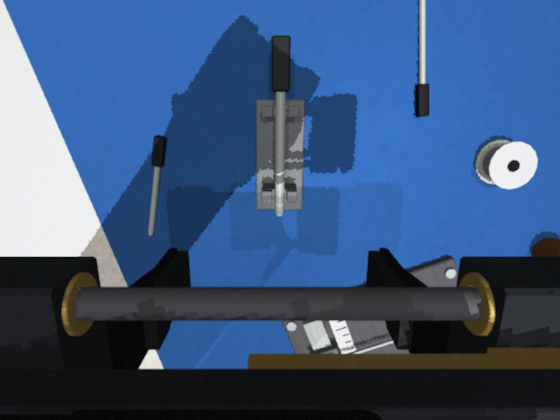

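Run:
```python
from h import *
np.set_printoptions(precision=4,suppress=True)
o=np.load("o1.npy",allow_pickle=True).item()
im=cv2.imread("pics/w1.png")
cv2.imwrite("pics/w1c.png",cv2.resize(im[25:235,225:345],(457,800)[::1],interpolation=cv2.INTER_CUBIC)[:, :] if 0 else cv2.resize(im[25:235,225:345],(343,600),interpolation=cv2.INTER_CUBIC))
g=im.max(2)
for r in list(range(34,96,6)):
    c=np.where(g[r,260:305]<60)[0]+260; print(r,c.min() if len(c) else None,c.max() if len(c) else None)
hsv=cv2.cvtColor(im,cv2.COLOR_BGR2HSV)
for r in range(96,222,8): print(r, im[r,268:294].max(1).tolist())
tip=(279.5,215);j=(281,91.5);e=(281,38)
for n,p in (("tip",tip),("junc",j),("end",e)): print(n,plane(ray("wrist",p,o),.045))
print(tri(ray("wrist",tip,o),ray("scene",(364.5,188.1)),ray("side",(294.6,277))))
print(tri(ray("wrist",j,o),ray("scene",(413.6,195.9)),ray("side",(278,315))))
```

```text
34 None None
40 272 289
46 272 289
52 272 289
58 272 289
64 272 289
70 272 289
76 272 289
82 272 289
88 272 289
94 None None
96 [93, 86, 87, 88, 89, 88, 87, 86, 99, 118, 127, 135, 145, 140, 129, 122, 109, 92, 92, 96, 96, 97, 97, 96, 97, 97]
104 [99, 98, 98, 99, 86, 75, 75, 79, 100, 118, 126, 135, 145, 140, 129, 119, 106, 88, 84, 84, 87, 95, 96, 96, 98, 96]
112 [95, 96, 97, 92, 72, 81, 96, 96, 106, 121, 129, 138, 144, 136, 128, 120, 105, 92, 93, 80, 76, 89, 94, 96, 96, 95]
120 [66, 62, 59, 61, 58, 59, 61, 84, 109, 121, 129, 137, 143, 135, 128, 118, 100, 74, 60, 58, 59, 58, 60, 59, 59, 58]
128 [96, 94, 95, 96, 84, 73, 74, 83, 104, 120, 130, 138, 141, 135, 127, 116, 98, 83, 82, 81, 81, 90, 96, 95, 95, 95]
136 [94, 95, 96, 97, 90, 80, 74, 87, 108, 120, 129, 138, 140, 133, 125, 116, 95, 80, 82, 81, 80, 89, 95, 96, 95, 95]
144 [95, 94, 95, 95, 89, 78, 73, 88, 109, 122, 130, 139, 139, 133, 124, 115, 90, 79, 79, 83, 91, 93, 94, 93, 93, 136]
152 [93, 94, 96, 93, 95, 84, 69, 86, 110, 122, 130, 137, 137, 131, 123, 113, 89, 76, 80, 80, 87, 95, 94, 117, 111, 93]
160 [117, 131, 112, 81, 72, 72, 70
[... 578 characters left out ...]
34, 136, 134, 132, 132]
200 [135, 142, 140, 118, 122, 129, 98, 108, 145, 161, 174, 187, 183, 167, 151, 127, 133, 146, 123, 112, 120, 122, 121, 122, 122, 123]
208 [115, 115, 116, 117, 116, 116, 108, 119, 144, 162, 174, 186, 178, 165, 150, 122, 119, 129, 130, 129, 124, 122, 121, 127, 129, 130]
216 [155, 156, 157, 158, 157, 157, 157, 158, 156, 159, 160, 169, 170, 169, 178, 180, 180, 179, 178, 179, 179, 180, 180, 180, 182, 180]
tip [0.5094 0.1951 0.045 ]
junc [0.542  0.3054 0.045 ]
end [0.5538 0.3475 0.045 ]
(array([0.5079, 0.1951, 0.0419]), [1.5520282205365514, 1.0885113743028434, 1.778884170717371])
(array([0.54  , 0.3057, 0.0446]), [2.0207445807980826, 2.1783011763978233, 3.6559477262687303])
```

View pics/w1c.png

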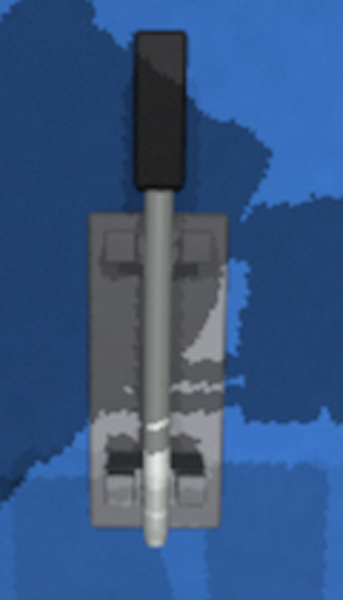

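```bash
python3 -m creep '[[[0,0.1,-3,0.01],[0,0.2,-6,0.01],[0,0.3,-9,0.01],[2,0.3,-10.6,0.01],[5,0.3,-10.6,0.01],[8,0.3,-10.6,0.01],[11,0.3,-10.6,0.01],[14,0.3,-10.6,0.01],[16.5,0.3,-10.6,0.01],[18,0.3,-10.6,0.01],[19,0.3,-10.6,0.01],[19.6,0.3,-10.6,0.01],[19.6,0.3,-10.6,0.01],[19.6,0.3,-10.6,0.01]]]'
python3 - <<'E'
from h import *
cv2.imwrite("pics/w2.png",env.snapshot("wrist"))
E
```

```text
time_s: 3.62
position: [0.5474, 0.3197, 0.0276]
orientation: [[0.001, 0.959, -0.284], [0.001, -0.284, -0.959], [-1.0, 0.001, -0.001]]
wrist_force: [0.9, 0.9, 0.7]
grip_width: 0.0867
```

View pics/w2.png

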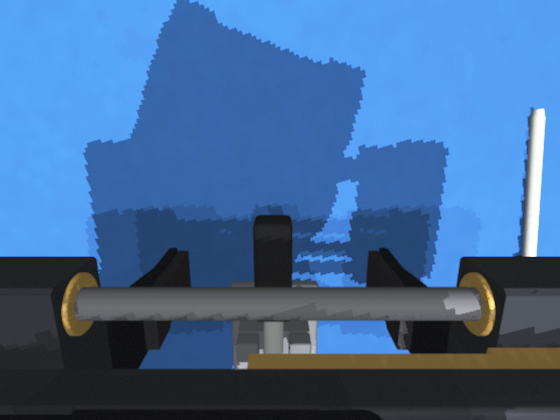

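```bash
python3 -m creep '[[[0.1,-0.12,0,0],[0.1,-0.12,0,0],[0.1,-0.12,0,0],[0.1,-0.12,0,0],[0.1,-0.12,0,0],[0.1,-0.12,0,0],[0.1,-0.12,0,0],[0.1,-0.12,0,0],[0.1,-0.12,0,0],[0.1,-0.12,0,0],[0.1,-0.12,0,0],[0.1,-0.12,0,0]]]' 1
```

```text
time_s: 4.67
position: [0.5456, 0.3198, 0.0255]
orientation: [[0.0, 0.959, -0.284], [-0.0, -0.284, -0.959], [-1.0, 0.0, 0.0]]
wrist_force: [-0.2, 0.8, -0.6]
grip_width: 0.0156
```

```bash
python3 -m creep '[[[-1,0,0,0],[-3,0,0,0],[-5.5,0,0,0],[-8.5,0,0,0],[-11.5,0.6,1.5,0],[-14,1.8,4,-0.05],[-16,3.3,7,-0.1],[-18,4.8,10.5,-0.15],[-19.5,6.4,14,-0.2],[-20.5,8,17.5,-0.25],[-21.5,9.6,21,-0.3],[-22,11.2,24.5,-0.35],[-22.4,12.8,28,-0.373],[-22.4,14.4,31.5,-0.373],[-22.4,16,35,-0.373],[-22.4,17.6,38.5,-0.373],[-22.4,19.2,42,-0.373],[-22.4,20.8,45.5,-0.373],[-22.4,22.2,48,-0.373],[-22.4,22.9,49.5,-0.373]]]'
python3 -m creep '[[[0,0,0,0],[0,0,0,0],[0,0,0,0]]]'
python3 - <<'E'
from h import *
o=env.get_obs();np.save("o2.npy",o,allow_pickle=True)
for n in ("wrist","scene","side"): cv2.imwrite(f"pics/{n}3.png",env.snapshot(n))
print(o)
E
```

```text
time_s: 6.33
position: [0.6241, -0.2244, 0.2496]
orientation: [[-0.0, 0.997, 0.081], [-0.001, 0.081, -0.997], [-1.0, -0.0, 0.001]]
wrist_force: [-0.2, -0.5, -0.7]
grip_width: 0.0158
time_s: 6.58
position: [0.6247, -0.2176, 0.25]
orientation: [[0.0, 0.996, 0.087], [0.001, 0.087, -0.996], [-1.0, 0.001, -0.001]]
wrist_force: [0.3, 0.7, -0.8]
grip_width: 0.0157
{'time_s': 6.5833, 'qpos': array([ 0.78293893,  0.50639884, -0.76540327,  1.27858133,  0.34294922,
        1.4872883 ,  0.14201   ]), 'dq': array([-0.01135465, -0.00618493, -0.00625315,  0.00482875,  0.00368602,
       -0.00084688,  0.0012275 ]), 'tau': array([ 1.87271733e+00, -6.51229477e+01, -1.06967613e+01, -3.82166398e+01,
        1.67981428e-01,  6.47733361e-02,  2.13888305e-02]), 'position': array([ 0.6247312 , -0.21755053,  0.25004777]), 'orientation': array([[ 4.55258760e-04,  9.96174755e-01,  8.73822049e-02],
       [ 9.72454434e-04,  8.73817316e-02, -9.96174426e-01],
       [-9.99999424e-01,  5.38492346e-04, -9.28953259e-04]]), 'wrist_force': array([ 0.26715942,  0.65469437, -0.80641582]), 'wrist_torque': array([ 0.08460163, -0.06638194,  0.00035305]), 'grip_width': 0.015714576715239424}
```

View pics/wrist3.png

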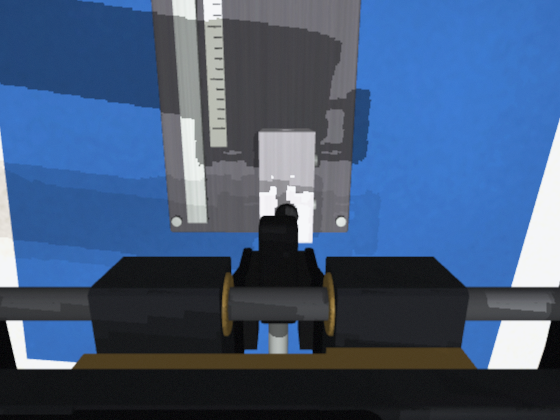

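View pics/side3.png

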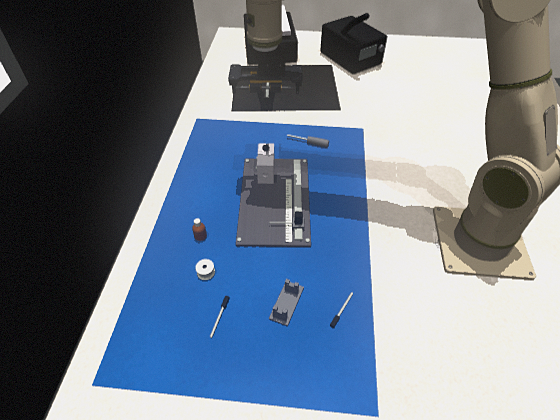

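Run:
```python
from h import *
np.set_printoptions(precision=4,suppress=True)
im=cv2.imread("pics/wrist3.png")
cv2.imwrite("pics/w3c.png",cv2.resize(im[100:240,150:370],(800,509),interpolation=cv2.INTER_CUBIC))
im=cv2.imread("pics/side0.png")
cv2.imwrite("pics/s0c.png",cv2.resize(im[135:195,240:300],(600,600),interpolation=cv2.INTER_CUBIC))
```

```text
(no output)
```

View pics/w3c.png

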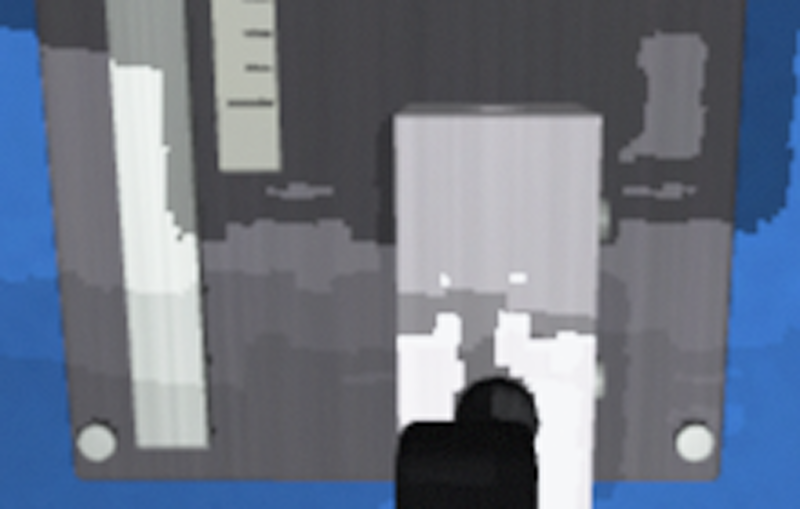

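View pics/s0c.png

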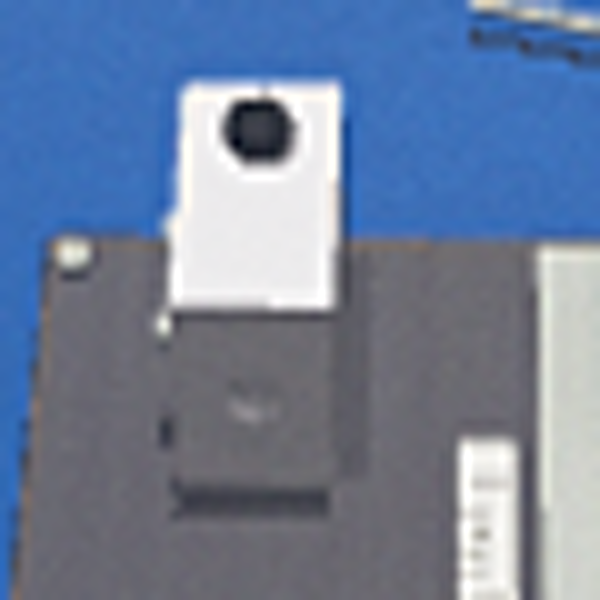

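Run:
```python
from h import *
np.set_printoptions(precision=4,suppress=True)
o=np.load("o2.npy",allow_pickle=True).item()
a=plane(ray("wrist",(258.6,131.6),o),.076);b=plane(ray("wrist",(315.8,131.6),o),.076)
print("front top",a,b,np.linalg.norm(a-b),(a+b)/2,np.arctan2(*(b-a)[[1,0]]))
sa,sb=plane(ray("wrist",(176.4,221.3),o),.013),plane(ray("wrist",(341.1,221.6),o),.013)
print("screws",sa,sb,np.linalg.norm(sa-sb),np.arctan2(*(sb-sa)[[1,0]]))
# triangulate screws / block corners
print(tri(ray("wrist",(176.4,221.3),o),ray("scene",(169.4,202.0)),ray("side",(304.7,161))))
print(tri(ray("wrist",(341.1,221.6),o),ray("scene",(166.2,264.3)),ray("side",(247.3,160.3))))
sa_=ray("side",(240+33.5,135+30.8));print("blk -x corner",tri(ray("wrist",(258.6,131.6),o),ray("side",(273.5,165.8))))
print("blk +x corner",tri(ray("wrist",(315.8,131.6),o),ray("side",(257.2,165.8))))
# mouth from side at plane y
c,d=ray("side",(265,175.7));
print("mouth side z=.05",plane((c,d),.05))
# edges of plate & rail
for r in (20,60,100,170,200,228): 
    row=im=None
```

```text
front top [ 0.6024 -0.1633  0.076 ] [ 0.6544 -0.1588  0.076 ] 0.052258471284523544 [ 0.6284 -0.161   0.076 ] 0.0871503183218648
screws [ 0.5117 -0.2765  0.013 ] [ 0.7023 -0.2603  0.013 ] 0.191275081637002 0.08494736544150464
(array([ 0.5093, -0.2775,  0.01  ]), [1.5551841874789059, 0.5464697921649403, 1.5567415672886906])
(array([ 0.7005, -0.2606,  0.0116]), [2.0910578401947326, 0.4938850529451928, 2.3262294252934037])
blk -x corner (array([ 0.6008, -0.1632,  0.0839]), [1.9863453551471413, 1.9863453551474037])
blk +x corner (array([ 0.6507, -0.1586,  0.084 ]), [2.8409759499475764, 2.840975949947321])
mouth side z=.05 [ 0.6243 -0.1534  0.05  ]
```

Run:
```python
from h import *
np.set_printoptions(precision=4,suppress=True)
o=np.load("o2.npy",allow_pickle=True).item()
for z in (.084,.088):
  a=plane(ray("wrist",(258.6,131.6),o),z);b=plane(ray("wrist",(315.8,131.6),o),z)
  print("front top",a,b,np.linalg.norm(a-b),(a+b)/2)
  print(plane(ray("side",(265.4,165.8)),z))
# front bottom edge
for u in ((262.2,128.6),(311.7,128.6)): print(plane(ray("wrist",u,o),.012))
sa,sb=plane(ray("wrist",(176.4,221.3),o),.013),plane(ray("wrist",(341.1,221.6),o),.013)
ex=(sb-sa)/np.linalg.norm(sb-sa);ey=np.array([-ex[1],ex[0],0])
# screws at plate x=+-95.6; y=? from tri +-(.3316/2)
m=(sa+sb)/2; print("screw mid",m,"mouth guess", m+ex*.030+ey*(.1655-.060))
# side mouth: ray at several y
c,d=ray("side",(265,175.7))
for y in (-.158,-.160,-.163,-.165): print(c+d*(y-c[1])/d[1])
```

```text
front top [ 0.6027 -0.1629  0.084 ] [ 0.6536 -0.1584  0.084 ] 0.051013759845213426 [ 0.6281 -0.1607  0.084 ]
[ 0.6232 -0.1611  0.084 ]
front top [ 0.6029 -0.1627  0.088 ] [ 0.6531 -0.1583  0.088 ] 0.05039140412555838 [ 0.628  -0.1605  0.088 ]
[ 0.6225 -0.1567  0.088 ]
[ 0.603  -0.1633  0.012 ]
[ 0.6565 -0.1586  0.012 ]
screw mid [ 0.607  -0.2684  0.013 ] mouth guess [ 0.628  -0.1607  0.013 ]
[ 0.625  -0.158   0.0456]
[ 0.6253 -0.16    0.0436]
[ 0.6258 -0.163   0.0408]
[ 0.6261 -0.165   0.0388]
```

```bash
python3 -m creep '[[[0,0.1,-3,0],[0,0.2,-6.5,0],[0,0.3,-10,0],[0,0.5,-13.5,0],[0,0.6,-17,0],[0,0.8,-20,0],[2,0.8,-21.7,0],[5,0.8,-21.7,0],[8,0.8,-21.7,0],[11,0.8,-21.7,0],[14,0.8,-21.7,0],[17,0.8,-21.7,0],[19.5,0.8,-21.7,0],[21.2,0.8,-21.7,0],[21.9,0.8,-21.7,0],[21.95,0.8,-21.7,0],[21.95,0.8,-21.7,0],[21.95,0.8,-21.7,0]]]'
python3 - <<'E'
from h import *
o=env.get_obs();np.save("o3.npy",o,allow_pickle=True)
for n in ("wrist","scene","side"): cv2.imwrite(f"pics/{n}4.png",env.snapshot(n))
im=cv2.imread("pics/scene4.png");cv2.imwrite("pics/a.png",cv2.resize(im[180:270,150:290],(800,514),interpolation=cv2.INTER_CUBIC))
im=cv2.imread("pics/side4.png");cv2.imwrite("pics/b.png",cv2.resize(im[135:235,230:330],(600,600),interpolation=cv2.INTER_CUBIC))
E
```

```text
time_s: 8.23
position: [0.615, -0.0025, 0.0317]
orientation: [[0.002, 0.996, 0.085], [-0.0, 0.085, -0.996], [-1.0, 0.002, 0.0]]
wrist_force: [-0.5, -0.1, 0.1]
grip_width: 0.0156
```

View pics/a.png

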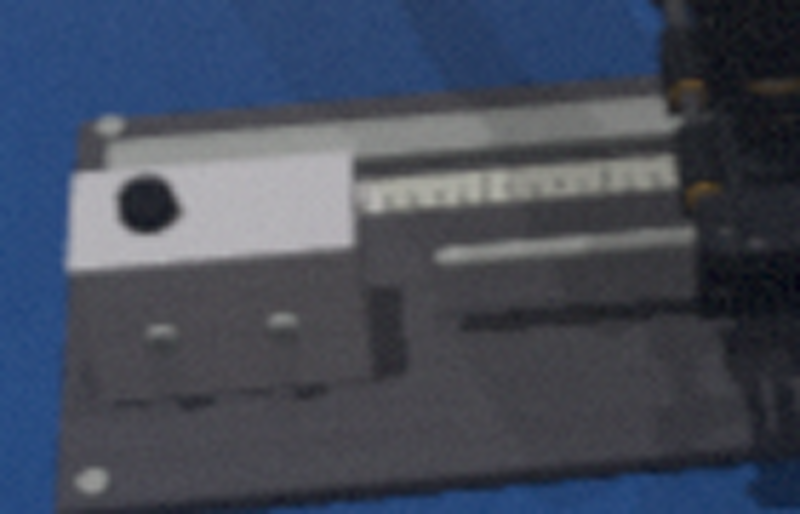

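View pics/b.png

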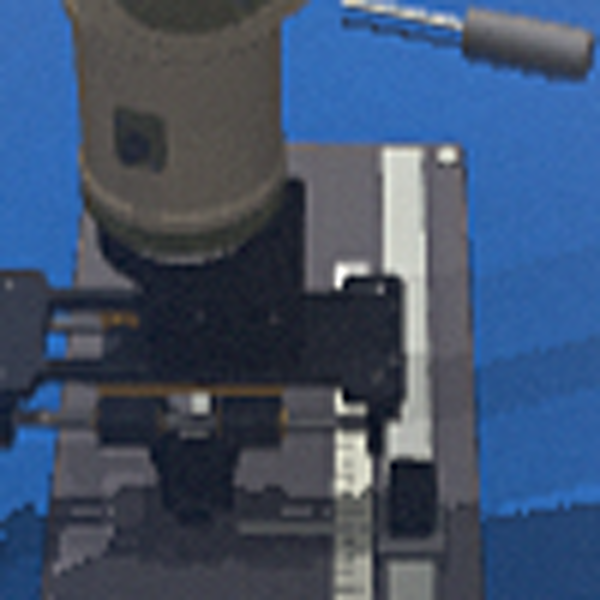

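View pics/wrist4.png

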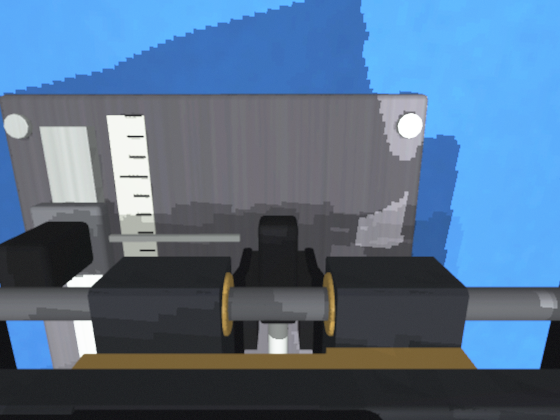

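Run:
```python
from h import *
np.set_printoptions(precision=4,suppress=True)
o=np.load("o3.npy",allow_pickle=True).item()
P=np.array(o["position"]);R=np.array(o["orientation"])
z=R[:,2];g=P-R[:,0]*.0195
for s in (.130,.085,.05): print(s,g+z*s,proj("scene",g+z*s))
u=lambda x,y:(150+x/5.714,180+y/5.714)
print("obs tip",u(437,256),"obs shaft",u(690,238))
ex=np.array([.9963,.0862,0]);ey=np.array([-.0862,.9963,0]);M=np.array([.6275,-.1605,0])
for zz in (.076,.088):
  for s in(-.025,.025): print("corner",zz,s,proj("scene",M+ex*s+[0,0,zz]))
print("bottom",proj("scene",M+ex*.025+[0,0,.012]))
print("obs",u(353,152),u(355,247),u(373,382))
```

```text
0.13 [ 0.6261 -0.132   0.0512] [226.2103 224.5958]
0.085 [ 0.6222 -0.0872  0.0512] [246.6344 222.8399]
0.05 [ 0.6193 -0.0523  0.0512] [262.4042 221.4842]
obs tip (226.47882394119705, 224.8022401120056) obs shaft (270.7560378018901, 221.65208260413021)
corner 0.076 -0.025 [211.7957 209.401 ]
corner 0.076 0.025 [212.46   226.1661]
corner 0.088 -0.025 [211.2738 205.5443]
corner 0.088 0.025 [211.9255 222.3235]
bottom [215.1564 245.5512]
obs (211.7780889044452, 206.60133006650332) (212.12810640532027, 223.22716135806792) (215.27826391319564, 246.85334266713335)
```

```bash
python3 - <<'E'
from h import *
o=env.get_obs();print(o["time_s"],o["position"],o["wrist_force"],o["wrist_torque"])
E
python3 -m creep '[[[0,0,0.5,0],[0,0,1.2,0],[0,0,1.8,0],[0,0,2.3,0],[0,0,2.6,0],[0,0,2.8,0],[0,0,3.0,0],[0,0,3.2,0],[0,0,3.4,0]]]'
```

```text
8.3833 [ 0.61483033 -0.00290016  0.03129536] [ 0.15479642 -0.37630548 -0.95162573] [ 0.03219957 -0.0885203  -0.00733894]
time_s: 9.13
position: [0.617, -0.0367, 0.0301]
orientation: [[0.0, 0.996, 0.085], [0.0, 0.085, -0.996], [-1.0, 0.0, -0.0]]
wrist_force: [-0.1, 0.6, -0.1]
grip_width: 0.0157
```

```bash
python3 -m creep '[[[0,0,0.2,0],[0,0,0.4,0],[0,0,0.6,0],[0,0,0.8,0],[0,0,0.8,0]]]'
python3 - <<'E'
from h import *
o=env.get_obs();print(o["time_s"],o["position"],o["wrist_force"],o["wrist_torque"])
cv2.imwrite("pics/scene5.png",env.snapshot("scene"))
im=cv2.imread("pics/scene5.png");cv2.imwrite("pics/a5.png",cv2.resize(im[180:270,150:290],(800,514),interpolation=cv2.INTER_CUBIC))
E
```

```text
time_s: 9.55
position: [0.6177, -0.0454, 0.03]
orientation: [[-0.0, 0.996, 0.084], [-0.0, 0.084, -0.996], [-1.0, -0.0, 0.0]]
wrist_force: [0.1, -0.7, -1.4]
grip_width: 0.0156
9.55 [ 0.61767099 -0.04537787  0.03000353] [ 0.11076286 -0.67728708 -1.39744947] [-0.01794197 -0.10374466 -0.0045799 ]
```

View pics/a5.png

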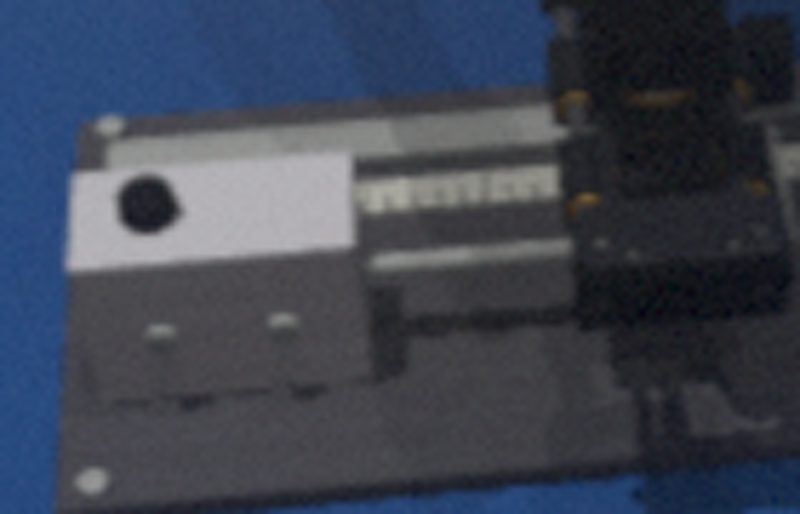

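```bash
python3 -m creep '[[[0,0,0.2,0],[0,0,0.4,0],[0,0,0.5,0],[0,0,0.5,0]]]'
```

```text
time_s: 9.93
position: [0.6182, -0.0501, 0.0302]
orientation: [[0.0, 0.996, 0.085], [-0.0, 0.085, -0.996], [-1.0, 0.0, 0.0]]
wrist_force: [-0.6, -0.8, 1.1]
grip_width: 0.0157
```

```bash
python3 -m creep '[[[0,0,0.2,0],[0,0,0.4,0],[0,0,0.5,0],[0,0,0.5,0]]]'
```

```text
time_s: 10.27
position: [0.6187, -0.0552, 0.0302]
orientation: [[0.0, 0.996, 0.084], [-0.0, 0.084, -0.996], [-1.0, 0.0, 0.0]]
wrist_force: [-0.6, -0.0, 1.1]
grip_width: 0.0157
```

```bash
python3 -m creep '[[[0,0,0.2,0],[0,0,0.4,0],[0,0,0.5,0],[0,0,0.5,0]]]'
```

```text
time_s: 10.6
position: [0.619, -0.0601, 0.0301]
orientation: [[0.0, 0.996, 0.085], [-0.0, 0.085, -0.996], [-1.0, 0.0, 0.0]]
wrist_force: [0.6, 1.1, 1.3]
grip_width: 0.0155
```

```bash
python3 -m creep '[[[0,0,0.2,0],[0,0,0.4,0],[0,0,0.5,0],[0,0,0.5,0]]]'
```

```text
time_s: 10.93
position: [0.6194, -0.0653, 0.03]
orientation: [[0.0, 0.996, 0.084], [-0.0, 0.084, -0.996], [-1.0, 0.0, 0.0]]
wrist_force: [0.2, 0.3, 2.5]
grip_width: 0.0156
```

```bash
python3 -m creep '[[[0,0,0.2,0],[0,0,0.4,0],[0,0,0.5,0],[0,0,0.5,0]]]'
```

```text
time_s: 11.27
position: [0.6198, -0.0704, 0.03]
orientation: [[0.0, 0.996, 0.084], [-0.001, 0.084, -0.996], [-1.0, 0.0, 0.001]]
wrist_force: [-0.1, 0.3, 2.3]
grip_width: 0.0157
```

```bash
python3 -m creep '[[[0,0,0.1,0],[0,0,0.2,0],[0,0,0.2,0]]]'
```

```text
time_s: 11.52
position: [0.6199, -0.072, 0.03]
orientation: [[0.0, 0.996, 0.085], [-0.0, 0.085, -0.996], [-1.0, -0.0, 0.0]]
wrist_force: [-0.1, 0.7, 2.7]
grip_width: 0.0155
```

Run:
```python
from h import *
a=cv2.imread("pics/wrist4.png");b=env.snapshot("wrist");cv2.imwrite("pics/wrist6.png",b)
cv2.imwrite("pics/cmp.png",np.hstack([cv2.resize(i[190:380,200:360],(400,475)) for i in (a,b)]))
o=env.get_obs();print(o["wrist_force"],o["time_s"])
```

```text
[-0.22395943  1.17199794  1.56555472] 11.5667
```

View pics/cmp.png

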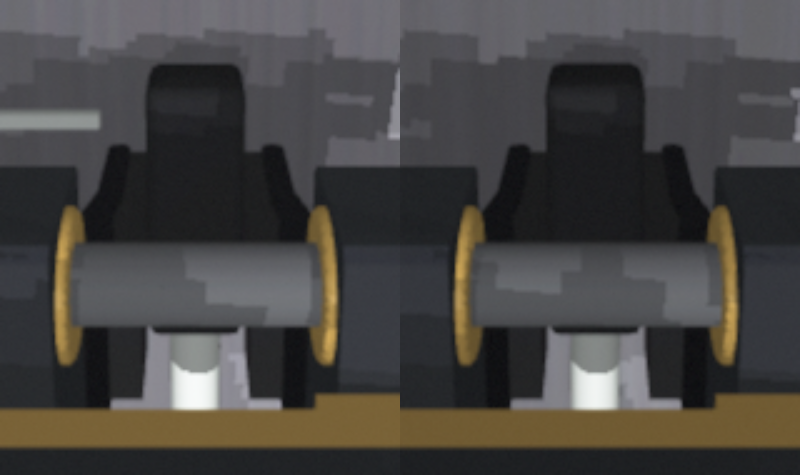

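```bash
python3 -m creep '[[[0,0,0.1,0],[0,0,0.2,0],[0,0,0.25,0]]]'
```

```text
time_s: 11.82
position: [0.6202, -0.0742, 0.0301]
orientation: [[0.0, 0.996, 0.085], [-0.0, 0.085, -0.996], [-1.0, 0.0, 0.0]]
wrist_force: [0.6, 1.5, 1.7]
grip_width: 0.0157
```

```bash
python3 -m creep '[[[0,0,0.1,0],[0,0,0.2,0],[0,0,0.2,0]]]'
```

```text
time_s: 12.07
position: [0.6204, -0.0766, 0.03]
orientation: [[0.0, 0.996, 0.085], [-0.0, 0.085, -0.996], [-1.0, -0.0, 0.0]]
wrist_force: [-0.2, 1.0, 1.4]
grip_width: 0.0157
```

```bash
python3 -m creep '[[[0,0,0.1,0],[0,0,0.2,0],[0,0,0.2,0]]]'
```

```text
time_s: 12.32
position: [0.6205, -0.0786, 0.03]
orientation: [[0.0, 0.996, 0.085], [-0.0, 0.085, -0.996], [-1.0, 0.0, 0.0]]
wrist_force: [0.4, 1.3, 3.0]
grip_width: 0.0158
```

```bash
python3 -m creep '[[[0,0,0.1,0],[0,0,0.2,0],[0,0,0.2,0]]]'
```

```text
time_s: 12.57
position: [0.6206, -0.0805, 0.03]
orientation: [[-0.0, 0.996, 0.085], [-0.0, 0.085, -0.996], [-1.0, -0.0, 0.0]]
wrist_force: [-0.2, -0.1, 1.9]
grip_width: 0.016
```

```bash
python3 -m creep '[[[0,0,0.1,0],[0,0,0.2,0],[0,0,0.2,0]]]' | grep -v orient
```

```text
time_s: 12.82
position: [0.6209, -0.0825, 0.03]
wrist_force: [0.6, -0.5, 2.9]
grip_width: 0.0156
```

```bash
python3 -m creep '[[[0,0,0.1,0],[0,0,0.2,0],[0,0,0.2,0]]]' | grep -v orient
```

```text
time_s: 13.07
position: [0.6211, -0.0846, 0.0301]
wrist_force: [-0.8, 1.4, 2.4]
grip_width: 0.0158
```

```bash
python3 -m creep '[[[0,0,0.1,0],[0,0,0.2,0],[0,0,0.2,0]]]' | grep -v orient
```

```text
time_s: 13.32
position: [0.6212, -0.0865, 0.03]
wrist_force: [0.6, 0.7, 1.6]
grip_width: 0.0157
```

```bash
python3 -m creep '[[[0,0,0.1,0],[0,0,0.2,0],[0,0,0.2,0]]]' | grep -v orient
```

```text
time_s: 13.57
position: [0.6214, -0.0884, 0.03]
wrist_force: [0.4, 1.1, 1.8]
grip_width: 0.0153
```

```bash
python3 -m creep '[[[0,0,0.1,0],[0,0,0.2,0],[0,0,0.2,0]]]' | grep -v orient
```

```text
time_s: 13.82
position: [0.6215, -0.0904, 0.03]
wrist_force: [0.7, 1.7, 2.0]
grip_width: 0.0157
```

```bash
python3 -m creep '[[[0,0,0.1,0],[0,0,0.2,0],[0,0,0.2,0]]]' | grep -v orient
```

```text
time_s: 14.07
position: [0.6217, -0.0925, 0.0301]
wrist_force: [-0.0, 1.3, 2.3]
grip_width: 0.0159
```

```bash
python3 -m creep '[[[0,0,0.1,0],[0,0,0.2,0],[0,0,0.2,0]]]' | grep -v orient
```

```text
time_s: 14.32
position: [0.6219, -0.0944, 0.0301]
wrist_force: [-0.2, 1.4, 2.1]
grip_width: 0.0155
```

```bash
python3 -m creep '[[[0,0,0.1,0],[0,0,0.2,0],[0,0,0.2,0]]]' | grep -v orient
```

```text
time_s: 14.57
position: [0.6219, -0.0945, 0.03]
wrist_force: [-0.5, 5.9, 2.0]
grip_width: 0.0155
```

```bash
python3 -m creep '[[[0,0,0.1,0],[0,0,0.2,0],[0,0,0.2,0]]]' | grep -v orient
```

```text
time_s: 14.82
position: [0.6219, -0.0946, 0.0299]
wrist_force: [-1.7, 11.2, 1.7]
grip_width: 0.0157
```

```bash
python3 -m creep '[[[0,0,0.1,0],[0,0,0.1,0],[0,0,0.1,0]]]' | grep -v orient
python3 - <<'E'
from h import *
a=cv2.imread("pics/wrist4.png");b=env.snapshot("wrist");cv2.imwrite("pics/wrist7.png",b)
cv2.imwrite("pics/cmp2.png",np.hstack([cv2.resize(i[190:380,200:360],(400,475)) for i in (a,b)]))
o=env.get_obs();print(o["wrist_force"],o["time_s"],o["position"])
E
```

```text
time_s: 15.07
position: [0.6219, -0.0946, 0.0298]
wrist_force: [-2.3, 12.6, 2.6]
grip_width: 0.0152
[-2.06836784 12.23637984  2.15878692] 15.1167 [ 0.62188612 -0.09463543  0.02985125]
```

View pics/cmp2.png

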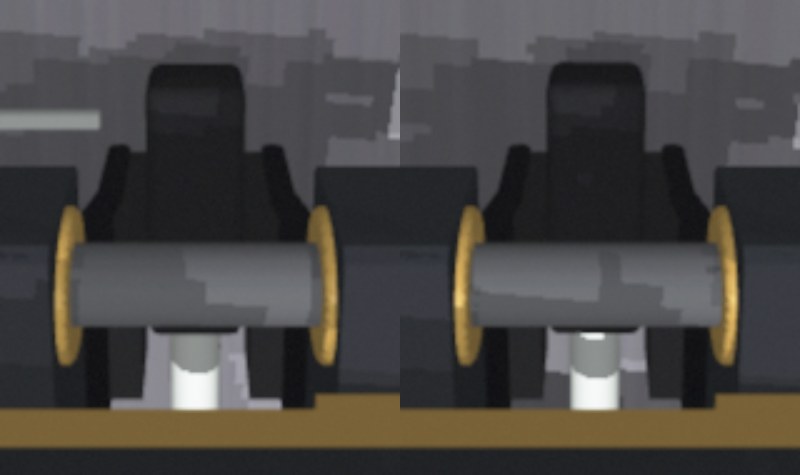

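View pics/wrist7.png

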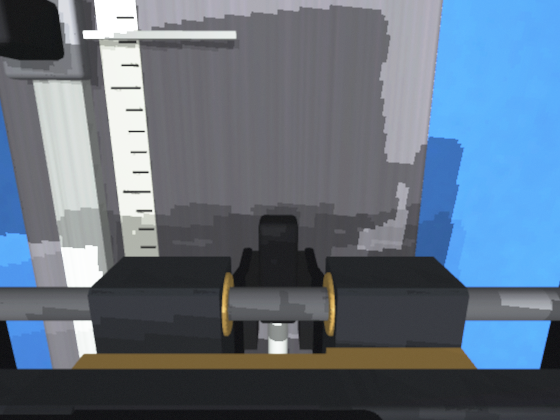

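```bash
python3 -m creep '[[[0,0,-0.2,0],[0,0,-0.4,0],[0,0,-0.4,0]]]' | grep -v orient
python3 -m creep '[[[0,0,0,0],[0,0,0,0],[0,0,0,0],[0,0,0,0],[0,0,0,0],[0,0,0,0],[0,0,0,0],[0,0,0,0],[0,0,0,0]]]' 0.35| grep -v orient
```

```text
time_s: 15.37
position: [0.6219, -0.0945, 0.03]
wrist_force: [-0.7, 4.3, 2.1]
grip_width: 0.0157
time_s: 16.12
position: [0.6219, -0.0951, 0.0301]
wrist_force: [-0.3, -0.2, -0.1]
grip_width: 0.0558
```

```bash
python3 -m creep '[[[-1,0,0,0],[-3,0,0,0],[-6,0,0,0],[-9,0,0,0],[-12,0,0,0],[-14.5,0,0,0],[-16,0,0,0],[-16.5,0,0,0],[-16.5,0,0,0],[-16.5,0,0,0]]]' 0.35| grep -v orient
python3 - <<'E'
from h import *
o=env.get_obs();np.save("o8.npy",o,allow_pickle=True)
for n in ("wrist","scene","side"): cv2.imwrite(f"pics/{n}8.png",env.snapshot(n))
print(o["position"],o["orientation"],o["time_s"])
E
```

```text
time_s: 16.95
position: [0.6216, -0.0951, 0.1944]
wrist_force: [0.1, -0.1, -0.0]
grip_width: 0.0566
[ 0.62159466 -0.09514585  0.19440925] [[-6.92627571e-04  9.96389198e-01  8.49004461e-02]
 [-1.49180097e-04  8.49003625e-02 -9.96389435e-01]
 [-9.99999749e-01 -7.02792250e-04  8.98371050e-05]] 16.95
```

View pics/wrist8.png

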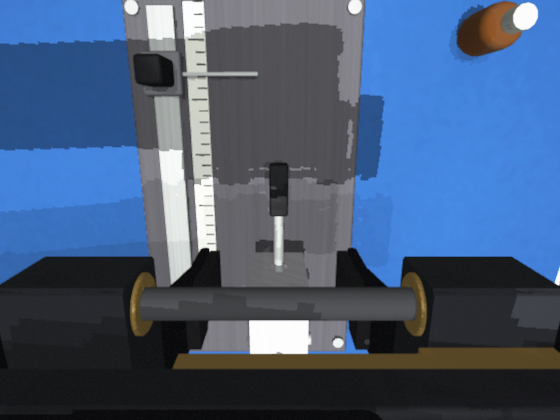

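Run:
```python
from h import *
im=cv2.imread("pics/wrist8.png")
cv2.imwrite("pics/w8c.png",cv2.resize(im[145:225,240:320],(600,600),interpolation=cv2.INTER_CUBIC))
cv2.imwrite("pics/w8d.png",cv2.resize(im[40:105,125:265],(800,371),interpolation=cv2.INTER_CUBIC))
print(im[150:180,278].tolist()); print(im[66:82,[200+20,240]].max(2).tolist())
```

```text
[[84, 80, 80], [83, 79, 80], [83, 78, 80], [82, 79, 79], [84, 79, 80], [83, 80, 81], [83, 80, 80], [84, 80, 81], [83, 80, 80], [82, 79, 79], [76, 72, 72], [65, 63, 64], [49, 47, 47], [20, 19, 18], [23, 21, 20], [29, 26, 24], [34, 33, 32], [37, 36, 35], [37, 36, 36], [39, 37, 36], [39, 37, 36], [39, 36, 36], [39, 35, 35], [38, 36, 36], [39, 37, 36], [39, 37, 37], [37, 34, 34], [36, 34, 32], [36, 34, 33], [37, 34, 34]]
[[82, 84], [81, 83], [83, 83], [82, 85], [83, 84], [96, 113], [151, 162], [182, 185], [182, 185], [147, 149], [79, 79], [54, 56], [58, 67], [69, 71], [78, 79], [84, 83]]
```

View pics/w8c.png

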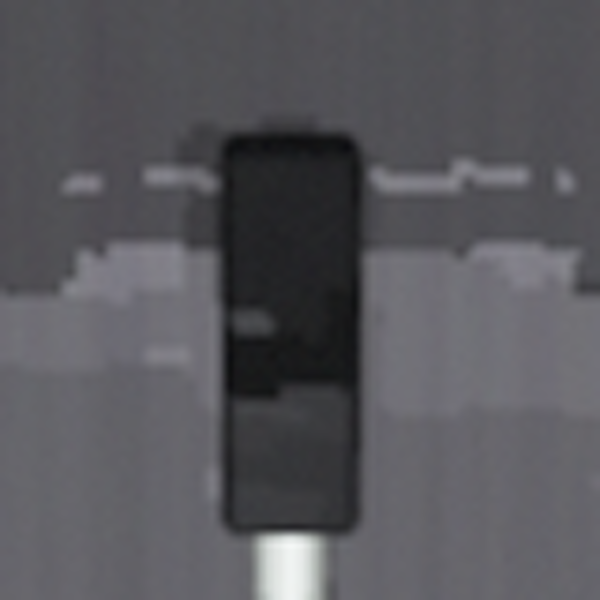

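View pics/w8d.png

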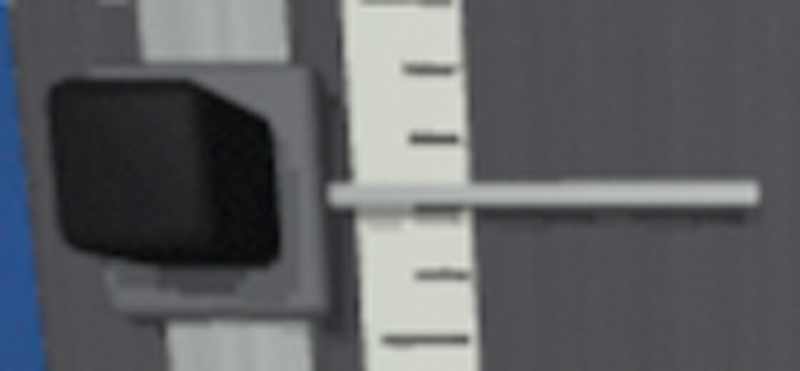

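Run:
```python
from h import *
np.set_printoptions(precision=4,suppress=True)
o=np.load("o8.npy",allow_pickle=True).item()
ex=np.array([.9963,.0858,0]);ey=np.array([-.0858,.9963,0]);M=np.array([.628,-.1605,0])
def rel(p): d=p-M; return np.round([d@ex*1e3,d@ey*1e3],1)
for nm,p,z in (("end bottom",(278,162.7),.041),("end top",(278,165.5),.057),("junction",(278.5,215.4),.058),("pointer tip",(257.3,73.3),.0255),("ptr mid",(210,73.5),.0255),("gripcentre",(147.7,68.9),.064),("scr+y-x",(131,6),.013),("scr+y+x",(355,6),.013)):
    q=plane(ray("wrist",p,o),z); print(nm,q,rel(q))
print("by robot: rod_end", rel(np.array([.6219,-.0946,0])+.030*ey))
cr=[(50,82),(200,82),(68,247),(205,262)]
for c in cr:
    q=plane(ray("wrist",(125+(c[0]+.5)/5.714-.5,40+(c[1]+.5)/5.714-.5),o),.064);print(q,rel(q))
```

```text
end bottom [ 0.619 -0.065  0.041] [-0.8 95.9]
end top [ 0.619  -0.0652  0.057 ] [-0.8 95.7]
junction [ 0.6231 -0.1081  0.058 ] [-0.4 52.7]
pointer tip [0.5949 0.0081 0.0255] [-18.6 170.9]
ptr mid [0.5542 0.0045 0.0255] [-59.4 170.7]
gripcentre [0.5141 0.0007 0.064 ] [-99.7 170.3]
scr+y-x [0.4828 0.0539 0.013 ] [-126.2  226. ]
scr+y+x [0.6735 0.0701 0.013 ] [ 65.1 225.8]
by robot: rod_end [-0.4 96.2]
[0.5034 0.0103 0.064 ] [-109.4  180.9]
[0.5231 0.012  0.064 ] [-89.7 180.8]
[ 0.5054 -0.0101  0.064 ] [-109.3  160.4]
[ 0.5237 -0.0104  0.064 ] [-91.1 158.5]
```

```bash
python3 -m creep '[[[0,-1.5,-1.5,0],[0,-4,-4,0],[0,-6.5,-7,0],[0,-8.5,-9,0],[0,-9.9,-10.5,0],[2,-9.9,-10.5,0],[5,-9.9,-10.5,0],[8,-9.9,-10.5,0],[11,-9.9,-10.5,0],[13.5,-9.9,-10.5,0],[15,-9.9,-10.5,0],[15.6,-9.9,-10.5,0],[15.6,-9.9,-10.5,0],[15.6,-9.9,-10.5,0]]]' 0.35
python3 - <<'E'
from h import *
cv2.imwrite("pics/w9.png",env.snapshot("wrist"))
E
```

```text
time_s: 18.27
position: [0.5145, 0.0014, 0.0394]
orientation: [[-0.0, 0.996, 0.085], [0.0, 0.085, -0.996], [-1.0, 0.0, -0.0]]
wrist_force: [-0.2, 0.7, 0.4]
grip_width: 0.0565
```

View pics/w9.png

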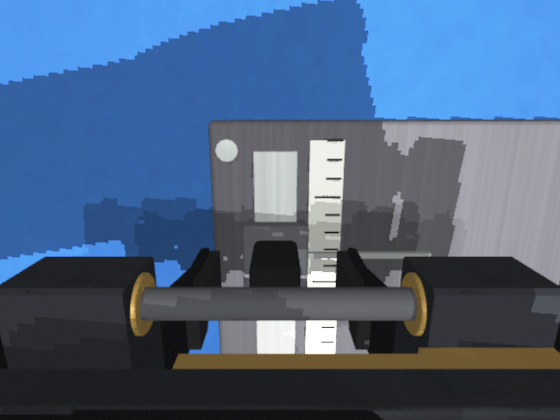

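```bash
python3 -m creep '[[[0,-0.05,0,0],[0,-0.05,0,0],[0,-0.05,0,0],[0,-0.05,0,0],[0,-0.05,0,0],[0,-0.05,0,0],[0,-0.05,0,0],[0,-0.05,0,0],[0,-0.05,0,0]]]' 1
python3 -m creep '[[[0,0,0.3,0],[0,0,0.8,0],[0,0,1.4,0],[0,0,2.0,0],[0,0,2.6,0],[0,0,3.2,0],[0,0,3.8,0],[0,0,4.4,0],[0,0,5.0,0],[0,0,5.6,0],[0,0,6.2,0],[0,0,6.7,0],[0,0,7.1,0],[0,0,7.4,0],[0,0,7.5,0],[0,0,7.5,0],[0,0,7.5,0],[0,0,7.5,0]]]'
```

```text
time_s: 19.07
position: [0.5133, 0.001, 0.0391]
orientation: [[-0.001, 0.996, 0.085], [-0.001, 0.085, -0.996], [-1.0, -0.001, 0.0]]
wrist_force: [-4.6, 0.6, 5.1]
grip_width: 0.0216
time_s: 20.57
position: [0.5198, -0.0742, 0.0391]
orientation: [[-0.001, 0.996, 0.085], [-0.001, 0.085, -0.996], [-1.0, -0.001, 0.001]]
wrist_force: [-4.6, -1.1, 5.9]
grip_width: 0.0218
```

```bash
python3 -m creep '[[[0,0,0,0],[0,0,0,0],[0,0,0,0],[0,0,0,0],[0,0,0,0],[0,0,0,0],[0,0,0,0],[0,0,0,0]]]' 0.35
python3 -m creep '[[[-1,0,0,0],[-3,0,0,0],[-6,0,0,0],[-9,0,0,0],[-12,0,0,0],[-14.5,0.5,0.5,0],[-15.5,3,1,0],[-15.5,6,2,0],[-15.5,8,3,0],[-15.5,8,3,0],[-15.5,8,3,0],[-15.5,8,3,0]]]'
python3 - <<'E'
from h import *
o=env.get_obs();np.save("o10.npy",o,allow_pickle=True)
for n in ("wrist","scene","side"): cv2.imwrite(f"pics/{n}10.png",env.snapshot(n))
print(o["position"],o["time_s"])
E
```

```text
time_s: 21.23
position: [0.5203, -0.0737, 0.039]
orientation: [[0.0, 0.996, 0.085], [-0.0, 0.085, -0.996], [-1.0, 0.0, 0.0]]
wrist_force: [1.1, 0.2, -0.6]
grip_width: 0.0553
time_s: 22.23
position: [0.602, -0.096, 0.1943]
orientation: [[-0.0, 0.996, 0.086], [0.0, 0.086, -0.996], [-1.0, -0.0, -0.0]]
wrist_force: [-0.1, 0.2, 0.2]
grip_width: 0.0563
[ 0.60200776 -0.09598211  0.19433534] 22.2333
```

View pics/wrist10.png

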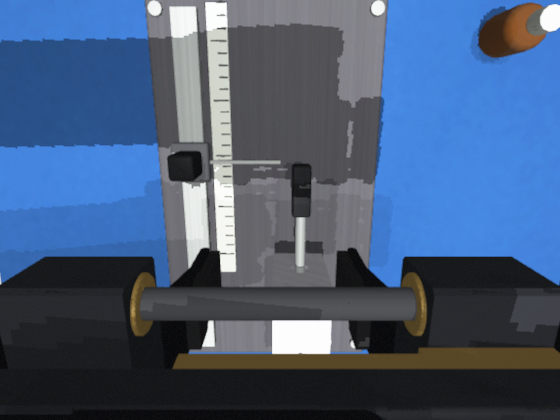

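View pics/scene10.png

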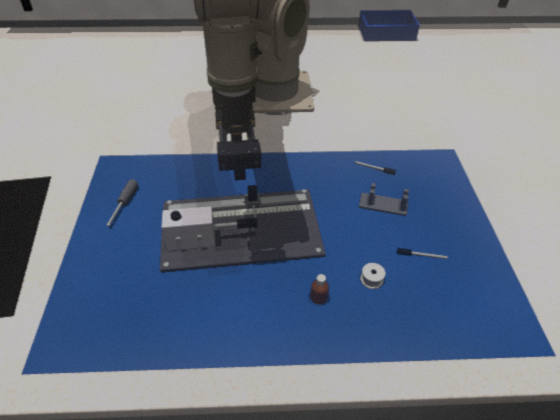

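Run:
```python
from h import *
np.set_printoptions(precision=4,suppress=True)
im=cv2.imread("pics/wrist10.png")
cv2.imwrite("pics/w10c.png",cv2.resize(im[145:225,210:320],(800,582),interpolation=cv2.INTER_CUBIC))
print("end",im[156:172,302].max(1).tolist());print("ptr",[im[156:172,c].max(1).tolist() for c in (250,275)])
o=np.load("o10.npy",allow_pickle=True).item()
ex=np.array([.9963,.0858,0]);ey=np.array([-.0858,.9963,0]);M=np.array([.628,-.1605,0])
def rel(p): d=p-M; return np.round([d@ex*1e3,d@ey*1e3],1)
for r in (161,161.5,162,162.5): print("ptr",r,rel(plane(ray("wrist",(276,r),o),.0255)))
for r,z in ((163,.041),(164,.041),(165,.041),(166,.056),(167,.056)): print("end",r,z,rel(plane(ray("wrist",(302,r),o),z)))
```

```text
end [86, 86, 85, 86, 86, 83, 80, 60, 22, 21, 25, 35, 40, 39, 38, 38]
ptr [[83, 84, 84, 78, 121, 164, 173, 151, 108, 83, 82, 83, 83, 83, 81, 83], [84, 83, 82, 74, 121, 167, 176, 153, 107, 83, 84, 82, 83, 83, 84, 82]]
ptr 161 [-22.2  96.3]
ptr 161.5 [-22.2  95.8]
ptr 162 [-22.2  95.4]
ptr 162.5 [-22.2  94.9]
end 163 0.041 [ 0.7 96.6]
end 164 0.041 [ 0.7 95.7]
end 165 0.041 [ 0.8 94.8]
end 166 0.056 [-0.2 96.1]
end 167 0.056 [-0.2 95.3]
```

View pics/w10c.png

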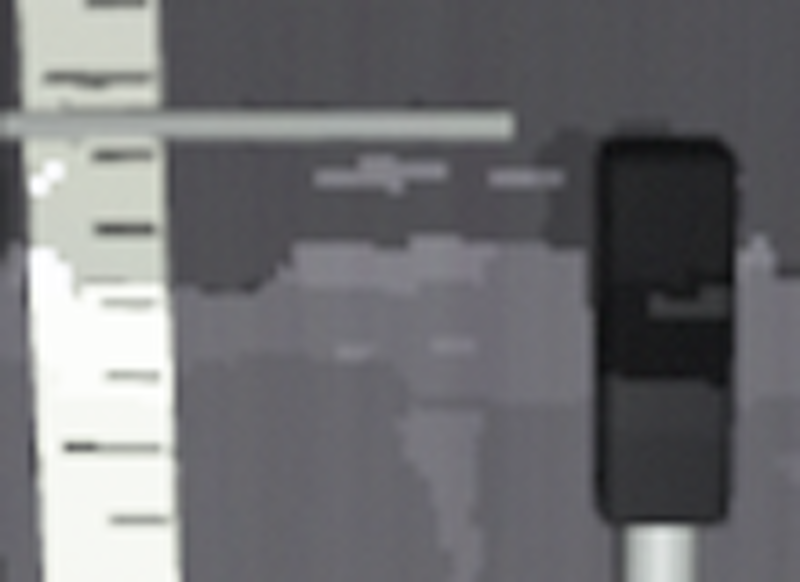

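```bash
python3 -m creep '[[[0,0,0,0],[0,0,0,0],[0,0,0,0]]]'; python3 -c "
from plant import env
print(env.job_done())"
```

```text
time_s: 22.63
position: [0.6023, -0.0968, 0.1942]
orientation: [[0.0, 0.996, 0.085], [-0.0, 0.085, -0.996], [-1.0, 0.0, 0.0]]
wrist_force: [-0.6, 0.0, -0.4]
grip_width: 0.0566
the job is handed in; nothing more can be done
None
```

I took the largest rod from its rest and pushed it about 64 mm into the bore until it stopped dead. I released it there and slid the pointer level with the handle end. The job was handed in at about 22.6 s; no verdict is reported.

- **Seating:** the push force rose to 12.6 N while the last 5 mm of commanded travel produced almost no movement. The rod did not slip in the fingers. After release its end still stood at 95.9 mm from the mouth, against 96.2 mm by the robot's own position, so it had not sprung back.
- **Pointer:** in the last wrist picture the pointer reads about 95.4 mm and the rod end about 96.0 mm. The tolerance is 3 mm.
- **Surroundings:** the spool, bottle and screwdriver look unmoved in the scene picture. The gripper is open and raised clear of everything.

Three things disagreed:
- The scene and side cameras gave x values 2 to 3 mm lower than the wrist camera. I followed the wrist camera, which matched the grasp to within about 1 mm.
- The block's top measured about 84 to 88 mm above the bench rather than 76 mm, probably because the 76 mm is counted from the plate. This did not matter for the insertion.
- The spring catch's drag read only about 1 N, less than the stated 2 to 6 N, and the readings carry about 1 N of noise.

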